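# Make up two microscope kits

### The job

Make up two microscope kits from the stock on the tan mat: the blue tray gets the yellow-banded objective, the filter cube and the white-capped jar; the orange tray gets the green-banded objective and the blue-capped jar. In each tray the objective stands on the black round pad, the jar on the white round pad and the cube on the grey square pad, each upright, well centred on its pad, and set down rather than dropped. Leave the red-banded objective and the black-capped jar where they stand.

Things in the scene. Friction and masses are not known exactly. Their poses are not given: they have to be found in the camera images.
- tray_blue: Blue kit tray, fixed, 206 x 84 mm; rim and dividers 12 mm high, floor 4 mm above the bench. Origin: centre of underside; x along the long side (away from the robot at yaw 0), z up. Three bays (62 x 76 mm inside) in a row along x, at y = 0, with flat pads: round black (54 mm, objective) at x = -66 mm, square grey (50 mm, cube) at 0, round white (54 mm, jar) at +66 mm.
- tray_orange: Orange kit tray, fixed, 140 x 84 mm; rim and dividers 12 mm high, floor 4 mm above the bench. Origin: centre of underside; x along the long side (away from the robot at yaw 0), z up. Two bays (62 x 76 mm inside) in a row along x, at y = 0, with flat pads: round white (54 mm, jar) at x = -33 mm, round black (54 mm, objective) at +33 mm.
- objective_yellow: Microscope objective, upright, nose up, 58 mm tall: straight aluminium barrel 34 mm across from 8 to 40 mm up, on a black base cap 37 mm across; yellow band round the shoulder, thin dark nose above. About 150 g, varies. Origin: centre of underside, z up. Belongs in the blue tray. Stands anywhere in the stock on the tan mat, neighbours 75 mm or more off.
- objective_green: Microscope objective, upright, nose up, 58 mm tall: straight aluminium barrel 34 mm across from 8 to 40 mm up, on a black base cap 37 mm across; green band round the shoulder, thin dark nose above. About 150 g, varies. Origin: centre of underside, z up. Belongs in the orange tray. Stands anywhere in the stock on the tan mat, neighbours 75 mm or more off.
- jar_white: Closed amber glass jar, upright, 58 mm tall, with a white screw cap: glass 44 mm across and 44 mm high, cap 42 mm across. About 90 g, varies. Origin: centre of underside, z up. Belongs in the blue tray. Stands anywhere in the stock on the tan mat, neighbours 75 mm or more off.
- jar_blue: Closed amber glass jar, upright, 58 mm tall, with a blue screw cap: glass 44 mm across and 44 mm high, cap 42 mm across. About 90 g, varies. Origin: centre of underside, z up. Belongs in the orange tray. Stands anywhere in the stock on the tan mat, neighbours 75 mm or more off.
- filter_cube: Filter cube, a dark metal block 38 mm (x) by 30 mm (y) by 46 mm high with a round green glass window in an aluminium ring on top and an amber window on its -x side. About 110 g, varies. Origin: centre of underside, z up. Belongs in the blue tray, either way round. Stands anywhere in the stock on the tan mat, neighbours 75 mm or more off.
- objective_red: Microscope objective, upright, nose up, 58 mm tall: straight aluminium barrel 34 mm across from 8 to 40 mm up, on a black base cap 37 mm across; red band round the shoulder, thin dark nose above. About 150 g, varies. Origin: centre of underside, z up. A spare: it stays where it is. Stands anywhere in the stock on the tan mat, neighbours 75 mm or more off.
- jar_black: Closed amber glass jar, upright, 58 mm tall, with a black screw cap: glass 44 mm across and 44 mm high, cap 42 mm across. About 90 g, varies. Origin: centre of underside, z up. A spare: it stays where it is. Stands anywhere in the stock on the tan mat, neighbours 75 mm or more off.

How it is judged (in metres and radians):
At the end, for the whole second after the job is handed in: Each of the five kit parts stands upright (within 0.15 rad) on the floor of its tray (underside under 9 mm above the bench), within 14 mm along each tray axis of the centre of its own pad, and at rest; the two spares stand within 20 mm of where they were (x of objective_yellow in the frame of tray_blue between -0.08 and -0.052 m and y of objective_yellow in the frame of tray_blue between -0.014 and 0.014 m and z of objective_yellow in the frame of tray_blue between 0 and 0.009 m and angle between each of objective_yellow, filter_cube, jar_white, objective_green, jar_blue, objective_red, jar_black's own z axis and vertical below 0.15 rad and linear speed of each of objective_yellow, filter_cube, jar_white, objective_green, jar_blue below 0.02 m/s and angular speed of each of objective_yellow, filter_cube, jar_white, objective_green, jar_blue below 0.2 rad/s and x of filter_cube in the frame of tray_blue between -0.014 and 0.014 m and y of filter_cube in the frame of tray_blue between -0.014 and 0.014 m and z of filter_cube in the frame of tray_blue between 0 and 0.009 m and x of jar_white in the frame of tray_blue between 0.052 and 0.08 m and y of jar_white in the frame of tray_blue between -0.014 and 0.014 m and z of jar_white in the frame of tray_blue between 0 and 0.009 m and x of objective_green in the frame of tray_orange between 0.019 and 0.047 m and y of objective_green in the frame of tray_orange between -0.014 and 0.014 m and z of objective_green in the frame of tray_orange between 0 and 0.009 m and x of jar_blue in the frame of tray_orange between -0.047 and -0.019 m and y of jar_blue in the frame of tray_orange between -0.014 and 0.014 m and z of jar_blue in the frame of tray_orange between 0 and 0.009 m and distance of each of objective_red, jar_black from where it was at the start of the episode below 0.02 m); the robot touches nothing.
It fails at once if a kit part is dropped or thrown: it moves faster than 0.7 m/s outside the fingers (a fall of about 25 mm) ((linear speed of objective_yellow above 0.7 m/s and contact force between the fingers and objective_yellow below 0.05 N) or (linear speed of filter_cube above 0.7 m/s and contact force between the fingers and filter_cube below 0.05 N) or (linear speed of jar_white above 0.7 m/s and contact force between the fingers and jar_white below 0.05 N) or (linear speed of objective_green above 0.7 m/s and contact force between the fingers and objective_green below 0.05 N) or (linear speed of jar_blue above 0.7 m/s and contact force between the fingers and jar_blue below 0.05 N)).
It fails at once if the red-banded objective or the black-capped jar is shifted by more than 20 mm (distance of any of objective_red, jar_black from where it was at the start of the episode above 0.02 m).
It also fails if it takes over 120 s, if anything falls off the work surface, if the arm or the gripper's body presses on something with over 40 N, if the wrist force passes 120 N, or if a joint passes its speed limit or range.

### The arm

A 6-joint arm with a two-finger parallel gripper is mounted at the origin on the work surface. World frame = base frame: x ahead of the robot, y to its left, z up, the work surface at z = 0. Lengths are in m, angles in degrees, forces in N, time in s.
With the tool pointing down it reaches from about 0.35 to 0.875 m from the base axis. Payload 4.2 kg.
Tool frame: the origin (TCP) lies midway between the tips of the shut fingers; the grasp point (between the pads) lies 19 mm behind it; z points along the fingers, y is the direction in which the jaws open and shut (so a half turn about z gives the same grasp; the last joint's range is limited). The gripper opens to 87 mm and grips with 3 to 60 N. Pads are 19 mm wide; open, the fingers measure 117 mm over their backs; the gripper's body (75 mm by 190 mm) begins 51 mm behind the grasp point.
Start: joints at [-48.323, 22.042, 0.453, 0, -68.411, -14.817], TCP at [0.282, -0.558, 0.223] pointing down, gripper open.
Joint ranges: [-179.83, 179.83], [-69.29, 118.12], [-61.27, 80.66], [-181.25, 117.63], [-171.15, -9.14], [-177.46, 177.46]. Speed limits (degrees/s): [159.86, 159.86, 180, 180, 180, 180].

### API

Orientations are given as a 3x3 rotation matrix whose columns are the frame's x, y, z axes.
In Python, from station import r gives the robot as it stands.
- The arm moves only by the tool carry_out, never from a script. Its argument "steps" is a list of rows, each a list of 2 entries, a list of its own where there are three numbers: the shift along the tool's x, y, z in cm, then the turn about the tool's z in degrees. In form: [[[x, y, z], twist], ...]. A call has 1 to 20 rows; each row is the pose to reach, as a shift and turn from the pose measured when the call began, along the tool's axes at that moment; what a row does not reach only later rows make up. A row lasts 1/10 s, in which the tool goes at most 50 mm and 8.59 degrees, less where a joint would pass 70% of its speed; a pose out of reach is approached as far as the arm can. A call with a gripper value outside its range is refused whole. "gripper" is the gripper's target within -1 to 1 (fully open at 1, half-way at 0, shut at -1), set as the call begins (left out, the last holds). The fingers move at their own pace and stop on an object; the grip force is fixed at half the most. Time passes only in rows, so rows that repeat a pose let the fingers close. It gives the time, the measured TCP pose, the force and the opening at its end, in the units of the state.
- r.sense(): the state, without advancing time (a new reading comes with each control period).
- r.capture(name): name is "side" or "top" or "wrist"; returns the picture (480x640x3 uint8, red, green, blue); there is no depth.
- r.calibration(name): a dict with "camera_matrix" (3x3 intrinsics, pixels), "world_from_camera" (4x4, takes a point from camera to world coordinates). Camera axes: x right, y up, looking along -z (the intrinsics and any distortion apply to the point x, -y, -z); pixel columns grow to the right and rows downward; lengths in m; the calibration is good to about 2 mm. A picture is of the moment at which its call begins: read the wrist's pose just before it. calibration takes no time and is no camera call; for the wrist camera it gives the pose at the moment of the call.
- r.finish_job(): hands the job in, once; it reports no verdict.
Trained networks look in the newest picture that a camera, given by its name, has taken for a name from the list of things; names that differ only in an ending like _2 or _b are one class to them, and where a whole thing is asked for, a point or a joint stands for the part that bears it (a point fixed in the world has none). Each returns a list of dicts, best first, with "confidence" (0 to 1); they miss things now and then, are a little off and sometimes report something else, mostly with a low value. They report only what shows in the picture. A call takes as long as a camera call.
- r.cut_out(camera, target): "pixels" (480x640 bool, what is visible of it).
- r.place_of(camera, target): "centre" ([x, y, z] in m, in world coordinates, good to about 4 mm: a listed point, or the origin of a listed thing).
The state is a dict: "time_s": time; "joints": joint angles; "joint_velocities": joint speeds; "effort": joint torques, N m; "tcp_pos": TCP position; "ee_rot": TCP orientation; "wrist_force": force on the tool from outside, world axes, zero at the start; "moment": the same for the moment, N m; "gripper_width": opening from 0.0 (shut) to 1.0 (fully open).
Only numpy, scipy, OpenCV 4.12 (cv2) and the standard library are available. Lean on these libraries where they do the work, as an engineer would, in place of code of your own. Each camera call takes 0.05 s, during which the arm holds its last target. There are 200 camera calls.

## Working session

There is one attempt and no reset: what is moved stays moved. The work goes in short steps, Python scripts to look and compute and a tool call to move; the robot and the scene stay as the last step left them, time stands still between calls to the robot, and variables do not carry over. Pictures are saved under pics/ and viewed, about 12 in all and at most 16, crops included, and the job is handed in when it is done.

Besides the shell and the picture viewer there is one more tool, called after "Request:" as name(argument=value, ...), one argument or row to a line, values as JSON. carry_out: Moves the arm, as the interface text tells. Its arguments: {"type":"object","properties":{"steps":{"type":"array","items":{"type":"array"}},"gripper":{"type":"number"}},"required":["steps"]}

```bash
ls; mkdir -p pics; python3 - <<'E'
from station import r
import cv2, numpy as np
s=r.sense(); print(s['time_s'],s['tcp_pos'],np.round(s['ee_rot'],3).tolist())
for c in ['top','side']:
    im=r.capture(c); cv2.imwrite(f'pics/{c}0.png',im[:,:,::-1])
    k=r.calibration(c); print(c,np.round(k['camera_matrix'],1).tolist(),np.round(k['world_from_camera'],3).tolist(), k.keys())
    for n in "tray_blue tray_orange objective_yellow objective_green jar_white jar_blue filter_cube objective_red jar_black".split():
        print(n,[(round(d['confidence'],2),np.round(d['centre'],3).tolist()) for d in r.place_of(c,n)][:3])
E
```

```text
pics
0.0 [ 0.28210589 -0.55703812  0.22144854] [[-0.892, -0.452, -0.001], [-0.452, 0.892, 0.002], [0.0, 0.002, -1.0]]
top [[557.8, 0.0, 327.8], [0.0, 557.8, 232.6], [0.0, 0.0, 1.0]] [[-0.011, 0.993, -0.12, 0.439], [-0.999, -0.015, -0.036, -0.018], [-0.037, 0.119, 0.992, 1.012], [0.0, 0.0, 0.0, 1.0]] dict_keys(['camera_matrix', 'world_from_camera'])
tray_blue [(0.7, [0.524, 0.276, 0.001])]
tray_orange [(0.75, [0.502, -0.282, -0.004]), (0.26, [0.548, -0.107, 0.004])]
objective_yellow [(0.91, [0.553, 0.111, 0.002])]
objective_green [(0.57, [0.455, -0.096, 0.002])]
jar_white [(0.83, [0.444, 0.109, 0.002])]
jar_blue [(0.64, [0.545, 0.011, 0.0])]
filter_cube [(0.57, [0.64, 0.106, 0.0])]
objective_red [(0.61, [0.55, -0.104, 0.002])]
jar_black [(0.58, [0.632, -0.002, 0.003])]
side [[557.0, 0.0, 310.6], [0.0, 557.0, 236.7], [0.0, 0.0, 1.0]] [[-0.93, 0.245, -0.275, 0.277], [-0.367, -0.577, 0.729, 0.682], [0.02, 0.779, 0.627, 0.614], [0.0, 0.0, 0.0, 1.0]] dict_keys(['camera_matrix', 'world_from_camera'])
tray_blue [(0.87, [0.522, 0.273, 0.001])]
tray_orange [(0.83, [0.501, -0.284, 0.001])]
objective_yellow [(0.97, [0.548, 0.109, -0.001])]
objective_green [(0.76, [0.451, -0.089, 0.0])]
jar_white [(0.78, [0.442, 0.105, 0.003])]
jar_blue [(0.8, [0.545, 0.006, -0.0])]
filter_cube [(0.94, [0.638, 0.107, 0.001])]
objective_red [(0.74, [0.546, -0.103, 0.003])]
jar_black [(0.81, [0.635, -0.003, -0.001]), (0.2, [0.522, 0.275, -0.003])]
```

View pics/top0.png

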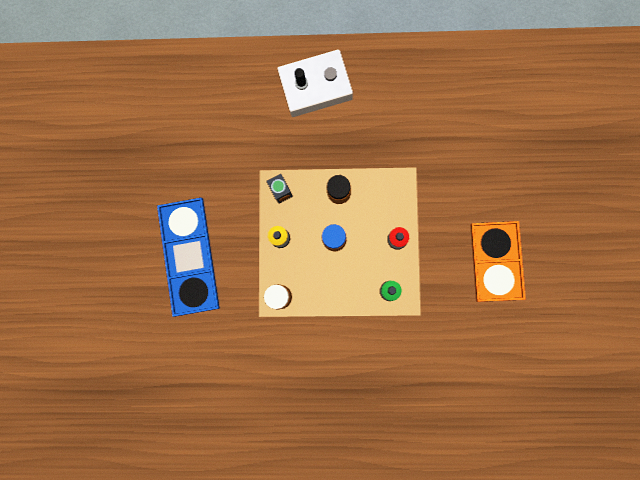

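View pics/side0.png

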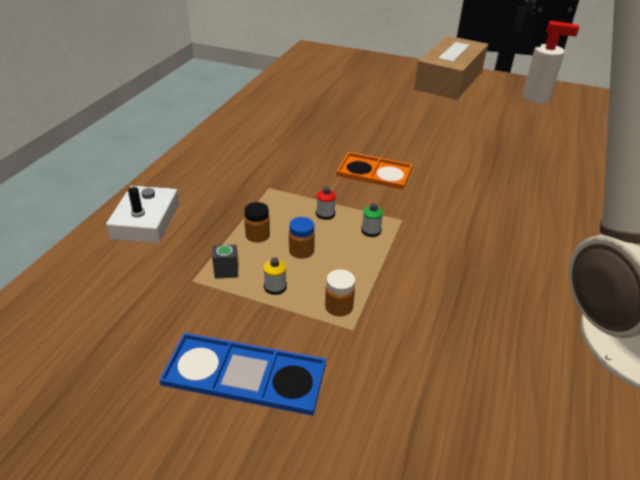

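Network reports agree with both pictures: blue tray on the left (about 188,257 in top), orange on the right (498,262), and 7 parts on the mat. I'll refine this by fitting silhouettes.

```bash
cat > h.py <<'E'
import numpy as np, cv2
from station import r
from scipy.optimize import minimize, least_squares
def proj(k,P):
    W=np.linalg.inv(k['world_from_camera']); q=np.c_[P,np.ones(len(P))]@W.T
    u=np.c_[q[:,0],-q[:,1],-q[:,2]]@k['camera_matrix'].T
    return u[:,:2]/u[:,2:]
t=np.linspace(0,2*np.pi,40)
def cyl(prof): return np.concatenate([np.c_[d/2*np.cos(t),d/2*np.sin(t),0*t+z] for d,z in prof])/1000
OBJ=cyl([(37,0),(37,8),(34,8),(34,40),(10,58)])
JAR=cyl([(44,0),(44,44),(42,58)])
CUBE=np.array([[a*19,b*15,c*46] for a in(-1,1) for b in(-1,1) for c in(0,1)])/1000
def place(M,x,y,z,yaw):
    c,s=np.cos(yaw),np.sin(yaw); return M@np.array([[c,-s,0],[s,c,0],[0,0,1]]).T+[x,y,z]
def hullcen(uv):
    m=cv2.moments(cv2.convexHull(uv.astype(np.float32))); return np.array([m['m10'],m['m01']])/m['m00']
def masks(name,cams=('top','side')):
    o={}
    for c in cams:
        d=r.cut_out(c,name)
        if d: o[c]=(d[0]['confidence'],d[0]['pixels'])
    return o
def model(n): return OBJ if n.startswith('obj') else JAR if n.startswith('jar') else CUBE
def fit(mask,k,n,x0,z=0.0,yaw=0):
    v,u=np.nonzero(mask); cen=np.array([u.mean(),v.mean()])
    return least_squares(lambda p:hullcen(proj(k,place(model(n),p[0],p[1],z,yaw)))-cen,x0,diff_step=1e-3).x
def iou(mask,k,M,p,z,S=16):
    b=np.zeros(mask.shape,np.uint8)
    h=cv2.convexHull(proj(k,place(M,p[0],p[1],z,p[2])).astype(np.float32))
    cv2.fillPoly(b,[np.round(h*S).astype(np.int32)],1,shift=4); b=b>0
    return (b&mask).sum()/(b|mask).sum()
def go(x,y,z,yaw):   # target -> shift cm along tool axes, twist deg (y axis of the tool at yaw, mod 180)
    s=r.sense(); R=s['ee_rot']; d=R.T@(np.array([x,y,z])-s['tcp_pos'])*100
    cur=np.degrees(np.arctan2(R[1,1],R[0,1])); tw=-((yaw-cur+90)%180-90)
    print('t',round(s['time_s'],2),'tcp',np.round(s['tcp_pos'],4),'yaw',round(cur,1),'w',round(s['gripper_width'],3),'j',np.round(s['joints'],0),'-> shift',np.round(d,2),'twist',round(tw,1))
E
python3 - <<'E'
from h import *
G=dict(objective_yellow=(.55,.11),objective_green=(.453,-.092),jar_white=(.443,.107),jar_blue=(.545,.008),filter_cube=(.639,.107),objective_red=(.548,-.103),jar_black=(.633,-.002))
im={c:r.capture(c) for c in('top','side')}
for n,g in G.items():
    for c,(f,m) in masks(n).items():
        k=r.calibration(c); p=fit(m,k,n,g); print(n,c,round(f,2),m.sum(),np.round(p,4))
        if n=='filter_cube':
            best=max((iou(m,k,CUBE,(p[0]+a,p[1]+b,y),0),y,a,b) for y in np.radians(np.arange(-90,90,5)) for a in(-.003,0,.003) for b in (-.003,0,.003))
            print('cube iou',best[0],np.degrees(best[1]),best[2:])
# trays: model outline + pads
for n,L in(('tray_blue',.206),('tray_orange',.14)):
    B=np.array([[a*L/2,b*.042,c*.012] for a in(-1,1) for b in(-1,1) for c in(0,1)])
    g={'tray_blue':(.523,.275),'tray_orange':(.501,-.283)}[n]
    for c,(f,m) in masks(n).items():
        k=r.calibration(c)
        s=max(((iou(m,k,B,(*g,y),0),y) for y in np.radians(np.arange(-45,45,3))))
        o=minimize(lambda p:-iou(m,k,B,(g[0]+p[0]*.01,g[1]+p[1]*.01,s[1]+p[2]*.1),0),[0,0,0],method='Nelder-Mead',options=dict(initial_simplex=[[0,0,0],[.5,0,0],[0,.5,0],[0,0,.5]]))
        print(n,c,round(f,2),-o.fun,np.round([g[0]+o.x[0]*.01,g[1]+o.x[1]*.01],4),np.degrees(s[1]+o.x[2]*.1))
cv2.imwrite('pics/cube.png',cv2.resize(im['top'][165:215,250:310,::-1],None,fx=8,fy=8,interpolation=cv2.INTER_CUBIC))
E
```

```text
objective_yellow top 0.86 374 [0.553  0.1071]
objective_yellow side 0.69 754 [0.5521 0.106 ]
objective_green top 0.78 377 [ 0.4544 -0.0917]
objective_green side 0.83 616 [ 0.4545 -0.0921]
jar_white top 0.77 545 [0.4457 0.1076]
jar_white side 0.59 1215 [0.4452 0.1079]
jar_blue top 0.66 539 [0.5489 0.0072]
jar_blue side 0.82 964 [0.5476 0.0079]
filter_cube top 0.69 426 [0.64   0.1048]
cube iou 0.8620689655172413 29.999999999999996 (0, 0)
filter_cube side 0.79 817 [0.6394 0.1057]
cube iou 0.9231638418079096 29.999999999999996 (0, 0)
objective_red top 0.92 373 [ 0.5478 -0.1072]
objective_red side 0.57 555 [ 0.5469 -0.1067]
jar_black top 0.62 567 [ 0.635  -0.0019]
tray_blue top 0.95 0.9768459434822242 [0.5211 0.2747] 9.199563419555282
tray_blue side 0.89 0.9791666666666666 [0.52   0.2758] 9.734923047945573
tray_orange top 0.85 0.9666499498495487 [ 0.505  -0.2834] 0.701829089328844
tray_orange side 0.95 0.952529994783516 [ 0.5042 -0.2823] 2.552376722554045
```

```bash
python3 -c "
from h import *
go(.4545,-.0918,.10,91.5)"
```

```text
t 2.0 tcp [ 0.2824 -0.5575  0.2225] yaw 116.9 w 1.0 j [-48.  22.   0.   0. -68. -15.] -> shift [-36.4   33.77  12.25] twist 25.4
```

Request:
carry_out(
  steps=[
    [[-1, 1, 0.3], 1],
    [[-3.5, 3, 1], 3],
    [[-7, 6.5, 2.2], 6],
    [[-10.5, 9.8, 3.5], 10],
    [[-14, 13, 4.7], 14],
    [[-17.5, 16.2, 5.9], 17],
    [[-21, 19.5, 7], 20],
    [[-24.5, 22.7, 8.2], 23],
    [[-28, 26, 9.4], 25.4],
    [[-31.5, 29.2, 10.6], 25.4],
    [[-34.5, 32, 11.6], 25.4],
    [[-36, 33.4, 12.1], 25.4],
    [[-36.4, 33.8, 12.2], 25.4],
    [[-36.4, 33.8, 12.2], 25.4],
    [[-36.4, 33.8, 12.2], 25.4],
  ],
  gripper=1,
)

```text
time_s: 3.5
tcp_pos: [0.4543, -0.0922, 0.1008]
ee_rot: [[-1.0, -0.025, 0.0], [-0.025, 1.0, -0.0], [-0.0, -0.0, -1.0]]
wrist_force: [-0.0, -0.4, -0.1]
gripper_width: 1.001
```

```bash
python3 -c "
from h import *
go(.4545,-.0918,.013,91.5); r.sense()
cv2.imwrite('pics/w1.png',r.capture('wrist')[:,:,::-1])"
```

```text
t 3.5 tcp [ 0.4543 -0.0922  0.1008] yaw 91.4 w 1.001 j [  9.  14. -31.   0. -44. -97.] -> shift [-0.02  0.04  8.78] twist -0.1
```

View pics/w1.png

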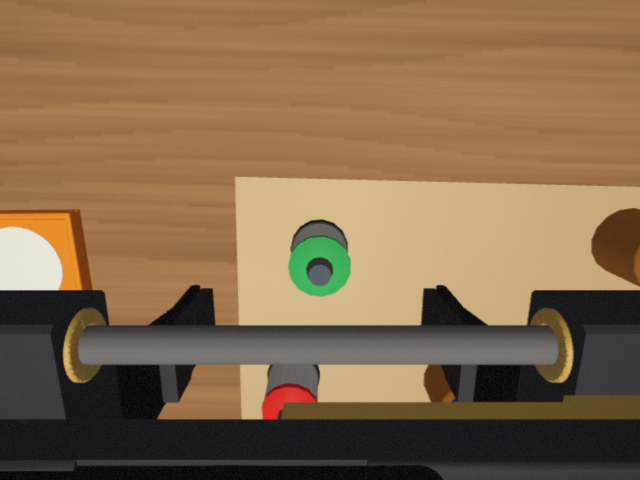

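The wrist picture shows the green objective (nose at 319,271) centred between the fingers, so I'll pick it.

Request:
carry_out(
  steps=[
    [[0, 0, 1], 0],
    [[0, 0, 3], 0],
    [[0, 0, 5.5], 0],
    [[0, 0, 7.5], 0],
    [[0, 0, 8.4], 0],
    [[0, 0, 8.8], 0],
    [[0, 0, 8.8], 0],
    [[0, 0, 8.8], 0],
  ],
)

```text
time_s: 4.35
tcp_pos: [0.4549, -0.0925, 0.0135]
ee_rot: [[-1.0, -0.024, 0.002], [-0.024, 1.0, 0.0], [-0.002, 0.0, -1.0]]
wrist_force: [0.1, -0.9, 0.7]
gripper_width: 1.002
```

Request:
carry_out(
  steps=[
    [[0, 0, 0], 0],
    [[0, 0, 0], 0],
    [[0, 0, 0], 0],
    [[0, 0, 0], 0],
    [[0, 0, 0], 0],
    [[0, 0, 0], 0],
    [[0, 0, 0], 0],
    [[0, 0, 0], 0],
  ],
  gripper=-1,
)

```text
time_s: 5.15
tcp_pos: [0.4549, -0.0924, 0.0135]
ee_rot: [[-1.0, -0.024, 0.002], [-0.024, 1.0, 0.0], [-0.002, 0.0, -1.0]]
wrist_force: [-0.3, 1.4, -0.3]
gripper_width: 0.381
```

Request:
carry_out(
  steps=[
    [[0, 0, -0.5], 0],
    [[0, 0, -2], 0],
    [[0, 0, -4.5], 0],
    [[0, 0, -7], 0],
    [[0, 0, -8.5], 0],
    [[-0.4, -1, -9], 0],
    [[-1.2, -3, -9], 0],
    [[-2.4, -6, -9], 0],
    [[-3.8, -9.3, -9], 0],
    [[-5.2, -12.7, -9], 0],
    [[-6.5, -16, -9], 0],
    [[-7.3, -18, -9], 0],
    [[-7.7, -19, -9], 0],
    [[-7.8, -19.2, -9], 0],
    [[-7.8, -19.2, -9], 0],
    [[-7.8, -19.2, -9], 0],
  ],
)

```text
time_s: 6.75
tcp_pos: [0.5367, -0.2815, 0.1034]
ee_rot: [[-1.0, -0.025, 0.001], [-0.025, 1.0, 0.001], [-0.001, 0.001, -1.0]]
wrist_force: [0.8, 0.5, -2.0]
gripper_width: 0.382
```

```bash
python3 -c "
from h import *
go(.5376,-.2820,.0175,91.5)
cv2.imwrite('pics/w2.png',r.capture('wrist')[:,:,::-1])"
```

```text
t 6.75 tcp [ 0.5367 -0.2815  0.1034] yaw 91.4 w 0.382 j [-12.  26. -11.  -0. -52. -76.] -> shift [-0.08 -0.06  8.59] twist -0.1
```

View pics/w2.png

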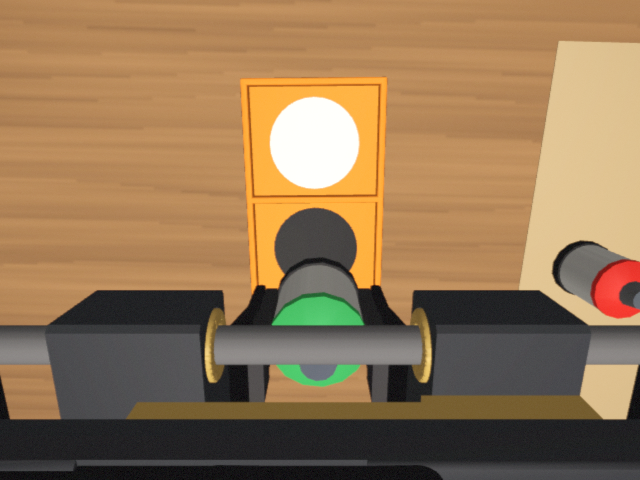

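The green objective is held upright and lined up with the black pad (315,245). Lowering it now.

Request:
carry_out(
  steps=[
    [[0, 0, 1], 0],
    [[-0.1, -0.1, 3], 0],
    [[-0.1, -0.1, 5.5], 0],
    [[-0.1, -0.1, 7], 0],
    [[-0.1, -0.1, 7.8], 0],
    [[-0.1, -0.1, 8.2], 0],
    [[-0.1, -0.1, 8.4], 0],
    [[-0.1, -0.1, 8.5], 0],
    [[-0.1, -0.1, 8.6], 0],
    [[-0.1, -0.1, 8.6], 0],
    [[-0.1, -0.1, 8.6], 0],
  ],
)

```text
time_s: 7.9
tcp_pos: [0.5383, -0.2825, 0.0181]
ee_rot: [[-1.0, -0.025, 0.002], [-0.025, 1.0, 0.0], [-0.002, 0.0, -1.0]]
wrist_force: [-0.7, 0.3, -3.0]
gripper_width: 0.384
```

Request:
carry_out(
  steps=[
    [[0, 0, 0], 0],
    [[0, 0, 0], 0],
    [[0, 0, 0], 0],
    [[0, 0, 0], 0],
    [[0, 0, 0], 0],
    [[0, 0, 0], 0],
    [[0, 0, 0], 0],
    [[0, 0, 0], 0],
    [[0, 0, -1], 0],
    [[0, 0, -3], 0],
    [[0, 0, -6], 0],
    [[0, 0, -8], 0],
    [[0, 0, -9], 0],
    [[0, 0, -9], 0],
  ],
  gripper=1,
)

```text
time_s: 9.3
tcp_pos: [0.539, -0.2827, 0.1101]
ee_rot: [[-1.0, -0.025, 0.006], [-0.025, 1.0, -0.001], [-0.006, -0.001, -1.0]]
wrist_force: [-0.8, 0.2, -1.0]
gripper_width: 0.999
```

```bash
python3 -c "
from h import *
go(.548,.0075,.1,91.5)"
```

```text
t 9.3 tcp [ 0.539  -0.2827  0.1101] yaw 91.5 w 0.999 j [-12.  26. -11.  -0. -53. -76.] -> shift [-1.63 28.99  1.  ] twist -0.0
```

Request:
carry_out(
  steps=[
    [[0, 1, 0], 0],
    [[-0.2, 3.5, 0], 0],
    [[-0.4, 7, 0], 0],
    [[-0.6, 11, 0], 0],
    [[-0.8, 15, 0], 0],
    [[-1, 19, 0], 0],
    [[-1.3, 23, 0], 0],
    [[-1.5, 26, 0], 0],
    [[-1.6, 28.2, 0.5], 0],
    [[-1.6, 29, 1], 0],
    [[-1.6, 29, 1.5], 0],
    [[-1.6, 29, 3.5], 0],
    [[-1.6, 29, 6], 0],
    [[-1.6, 29, 8], 0],
    [[-1.6, 29, 9.2], 0],
    [[-1.6, 29, 9.7], 0],
    [[-1.6, 29, 9.7], 0],
    [[-1.6, 29, 9.7], 0],
  ],
)

```text
time_s: 11.1
tcp_pos: [0.5488, 0.0074, 0.0136]
ee_rot: [[-1.0, -0.025, 0.007], [-0.025, 1.0, -0.0], [-0.007, -0.001, -1.0]]
wrist_force: [0.2, -0.6, 0.2]
gripper_width: 0.998
```

Request:
carry_out(
  steps=[
    [[0, 0, 0], 0],
    [[0, 0, 0], 0],
    [[0, 0, 0], 0],
    [[0, 0, 0], 0],
    [[0, 0, 0], 0],
    [[0, 0, 0], 0],
    [[0, 0, 0], 0],
    [[0, 0, 0], 0],
  ],
  gripper=-1,
)

```text
time_s: 11.9
tcp_pos: [0.5489, 0.0074, 0.0136]
ee_rot: [[-1.0, -0.025, 0.007], [-0.025, 1.0, -0.0], [-0.007, -0.001, -1.0]]
wrist_force: [0.0, -0.2, 0.7]
gripper_width: 0.497
```

```bash
python3 -c "
from h import *
go(.4716,-.2838,.1,91.5)"
```

```text
t 11.9 tcp [0.5489 0.0074 0.0136] yaw 91.4 w 0.497 j [  18.   28.  -25.    0.  -36. -107.] -> shift [  8.4  -28.92  -8.68] twist -0.1
```

Request:
carry_out(
  steps=[
    [[0, 0, -0.5], 0],
    [[0, 0, -2], 0],
    [[0, 0, -4.5], 0],
    [[0, 0, -7.5], 0],
    [[0, 0, -9.5], 0],
    [[0.3, -1, -10], 0],
    [[1, -3.3, -10], 0],
    [[1.9, -6.5, -10], 0],
    [[2.9, -10, -10], 0],
    [[4.1, -14, -10], 0],
    [[5.2, -18, -10], 0],
    [[6.4, -22, -10], 0],
    [[7.4, -25.5, -10], 0],
    [[8, -27.7, -10], 0],
    [[8.3, -28.7, -9.5], 0],
    [[8.4, -28.9, -9], 0],
    [[8.4, -28.9, -8.7], 0],
    [[8.4, -28.9, -8.7], 0],
    [[8.4, -28.9, -8.7], 0],
  ],
)

```text
time_s: 13.8
tcp_pos: [0.4718, -0.2827, 0.1]
ee_rot: [[-1.0, -0.027, 0.007], [-0.027, 1.0, -0.0], [-0.007, -0.001, -1.0]]
wrist_force: [-0.6, -0.0, 0.8]
gripper_width: 0.495
```

```bash
python3 -c "
from h import *
go(.4716,-.2838,.018,91.5)"
```

```text
t 13.8 tcp [ 0.4718 -0.2827  0.1   ] yaw 91.5 w 0.495 j [-14.  22. -20.  -0. -48. -74.] -> shift [ 0.08 -0.1   8.2 ] twist 0.0
```

Request:
carry_out(
  steps=[
    [[0, 0, 1], 0],
    [[0.1, -0.1, 3], 0],
    [[0.1, -0.1, 5], 0],
    [[0.1, -0.1, 6.6], 0],
    [[0.1, -0.1, 7.4], 0],
    [[0.1, -0.1, 7.8], 0],
    [[0.1, -0.1, 8], 0],
    [[0.1, -0.1, 8.1], 0],
    [[0.1, -0.1, 8.2], 0],
    [[0.1, -0.1, 8.2], 0],
    [[0.1, -0.1, 8.2], 0],
  ],
)

```text
time_s: 14.9
tcp_pos: [0.4716, -0.2839, 0.0184]
ee_rot: [[-1.0, -0.027, 0.008], [-0.027, 1.0, -0.001], [-0.008, -0.001, -1.0]]
wrist_force: [-0.7, 0.9, -0.4]
gripper_width: 0.497
```

Request:
carry_out(
  steps=[
    [[0, 0, 0], 0],
    [[0, 0, 0], 0],
    [[0, 0, 0], 0],
    [[0, 0, 0], 0],
    [[0, 0, 0], 0],
    [[0, 0, 0], 0],
    [[0, 0, 0], 0],
    [[0, 0, 0], 0],
    [[0, 0, -1], 0],
    [[0, 0, -3], 0],
    [[0, 0, -6], 0],
    [[0, 0, -8], 0],
    [[0, 0, -9], 0],
    [[0, 0, -9], 0],
  ],
  gripper=1,
)

```text
time_s: 16.3
tcp_pos: [0.4718, -0.2841, 0.1102]
ee_rot: [[-1.0, -0.027, 0.011], [-0.027, 1.0, -0.002], [-0.011, -0.002, -1.0]]
wrist_force: [1.3, -0.8, -0.1]
gripper_width: 1.003
```

```bash
python3 -c "
from h import *
go(.4455,.1077,.1,99.4)
cv2.imwrite('pics/top2.png',r.capture('top')[:,:,::-1])"
```

```text
t 16.3 tcp [ 0.4718 -0.2841  0.1102] yaw 91.5 w 1.003 j [-14.  21. -19.  -0. -49. -74.] -> shift [ 1.59 39.23  0.93] twist -7.9
```

View pics/top2.png

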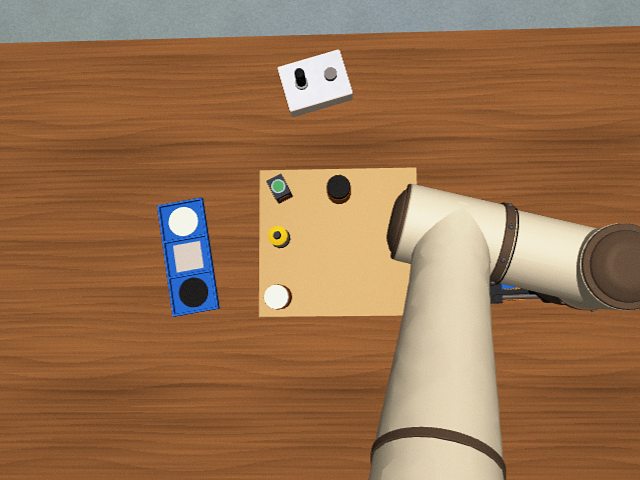

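The arm hides the orange tray and the rest is undisturbed. Next is the white-capped jar.

Request:
carry_out(
  steps=[
    [[0, 1, 0], 0],
    [[0.1, 3.5, 0], -1],
    [[0.3, 7, 0], -2],
    [[0.4, 11, 0], -3],
    [[0.6, 15.5, 0], -4],
    [[0.8, 20, 0], -5],
    [[1, 24.5, 0], -6],
    [[1.2, 29, 0], -7],
    [[1.4, 33, 0], -7.9],
    [[1.5, 36.3, 0], -7.9],
    [[1.6, 38.5, 0.2], -7.9],
    [[1.6, 39.2, 0.9], -7.9],
    [[1.6, 39.2, 0.9], -7.9],
    [[1.6, 39.2, 0.9], -7.9],
  ],
)

```text
time_s: 17.75
tcp_pos: [0.4438, 0.1069, 0.0985]
ee_rot: [[-0.987, -0.163, 0.006], [-0.163, 0.987, -0.002], [-0.006, -0.003, -1.0]]
wrist_force: [-1.3, -0.4, -0.6]
gripper_width: 0.999
```

```bash
python3 -c "
from h import *
go(.4455,.1077,.0135,99.4)
im=r.capture('side')
for n,g in (('objective_green',(.5376,-.282)),('jar_blue',(.4716,-.2838)),('objective_red',(.5475,-.107))):
    for c,(f,m) in masks(n,['side']).items(): print(n,f,m.sum(),fit(m,r.calibration(c),n,g,.004))
"
```

```text
t 17.75 tcp [0.4438 0.1069 0.0985] yaw 99.4 w 0.999 j [  34.   14.  -33.    0.  -43. -115.] -> shift [-0.13  0.08  8.5 ] twist 0.0
jar_blue 0.53 203 [ 0.46537487 -0.24875094]
objective_red 0.55 273 [ 0.54974262 -0.10178183]
```

Request:
carry_out(
  steps=[
    [[-0.1, 0.1, 1], 0],
    [[-0.1, 0.1, 3], 0],
    [[-0.1, 0.1, 5.5], 0],
    [[-0.1, 0.1, 7.5], 0],
    [[-0.1, 0.1, 8.2], 0],
    [[-0.1, 0.1, 8.5], 0],
    [[-0.1, 0.1, 8.5], 0],
    [[-0.1, 0.1, 8.5], 0],
  ],
)

```text
time_s: 18.75
tcp_pos: [0.4468, 0.1083, 0.0151]
ee_rot: [[-0.987, -0.162, 0.01], [-0.162, 0.987, 0.0], [-0.01, -0.001, -1.0]]
wrist_force: [0.5, 0.5, 0.5]
gripper_width: 1.001
```

Request:
carry_out(
  steps=[
    [[0, 0, 0], 0],
    [[0, 0, 0], 0],
    [[0, 0, 0], 0],
    [[0, 0, 0], 0],
    [[0, 0, 0], 0],
    [[0, 0, 0], 0],
    [[0, 0, 0], 0],
    [[0, 0, 0], 0],
  ],
  gripper=-1,
)

```text
time_s: 19.55
tcp_pos: [0.4468, 0.1082, 0.0151]
ee_rot: [[-0.987, -0.162, 0.01], [-0.162, 0.987, 0.0], [-0.01, -0.001, -1.0]]
wrist_force: [-0.7, -0.8, 1.3]
gripper_width: 0.496
```

```bash
python3 -c "
from h import *
go(.5857,.2860,.1,99.4)"
```

```text
t 19.55 tcp [0.4468 0.1082 0.0151] yaw 99.3 w 0.496 j [  34.   22.  -37.    1.  -30. -115.] -> shift [-16.68  15.28  -8.35] twist -0.1
```

Request:
carry_out(
  steps=[
    [[0, 0, -0.5], 0],
    [[0, 0, -2], 0],
    [[0, 0, -4.5], 0],
    [[0, 0, -7], 0],
    [[0, 0, -8.2], 0],
    [[-0.6, 0.5, -8.4], 0],
    [[-2, 1.8, -8.4], 0],
    [[-4.2, 3.8, -8.4], 0],
    [[-6.8, 6.2, -8.4], 0],
    [[-9.5, 8.7, -8.4], 0],
    [[-12.2, 11.2, -8.4], 0],
    [[-14.5, 13.3, -8.4], 0],
    [[-16, 14.7, -8.4], 0],
    [[-16.6, 15.2, -8.4], 0],
    [[-16.7, 15.3, -8.4], 0],
    [[-16.7, 15.3, -8.4], 0],
    [[-16.7, 15.3, -8.4], 0],
  ],
)

```text
time_s: 21.25
tcp_pos: [0.5851, 0.2853, 0.1004]
ee_rot: [[-0.987, -0.162, 0.009], [-0.162, 0.987, -0.0], [-0.009, -0.002, -1.0]]
wrist_force: [0.1, 0.2, -0.1]
gripper_width: 0.497
```

```bash
python3 -c "
from h import *
go(.5857,.2860,.0195,99.4)
cv2.imwrite('pics/w3.png',r.capture('wrist')[:,:,::-1])"
```

```text
t 21.25 tcp [0.5851 0.2853 0.1004] yaw 99.3 w 0.497 j [  40.   30.   -5.    0.  -54. -121.] -> shift [0.   0.08 8.09] twist -0.1
```

View pics/w3.png

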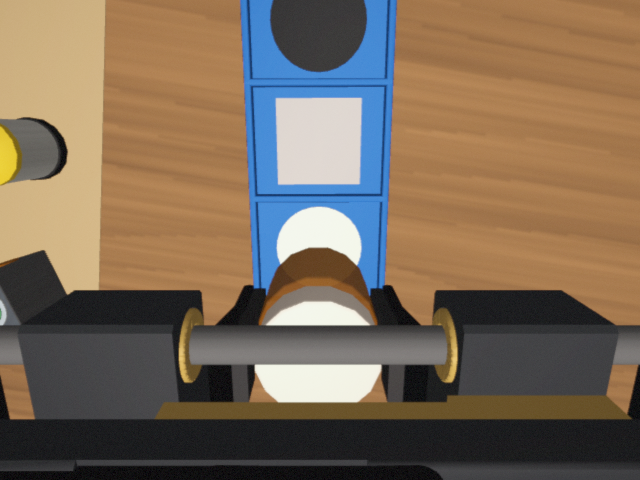

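The jar is held and lined up with the white pad (319,245). Yaw is aligned with the tray.

Request:
carry_out(
  steps=[
    [[0, 0, 1], 0],
    [[0, 0.1, 3], 0],
    [[0, 0.1, 5], 0],
    [[0, 0.1, 6.5], 0],
    [[0, 0.1, 7.3], 0],
    [[0, 0.1, 7.7], 0],
    [[0, 0.1, 7.9], 0],
    [[0, 0.1, 8], 0],
    [[0, 0.1, 8.1], 0],
    [[0, 0.1, 8.1], 0],
    [[0, 0.1, 8.1], 0],
  ],
)

```text
time_s: 22.4
tcp_pos: [0.5861, 0.2865, 0.0201]
ee_rot: [[-0.987, -0.162, 0.01], [-0.162, 0.987, 0.0], [-0.01, -0.001, -1.0]]
wrist_force: [0.5, -0.1, -1.0]
gripper_width: 0.497
```

Request:
carry_out(
  steps=[
    [[0, 0, 0], 0],
    [[0, 0, 0], 0],
    [[0, 0, 0], 0],
    [[0, 0, 0], 0],
    [[0, 0, 0], 0],
    [[0, 0, 0], 0],
    [[0, 0, 0], 0],
    [[0, 0, 0], 0],
    [[0, 0, -1], 0],
    [[0, 0, -3], 0],
    [[0, 0, -6], 0],
    [[0, 0, -8], 0],
    [[0, 0, -8.5], 0],
    [[0, 0, -8.5], 0],
  ],
  gripper=1,
)

```text
time_s: 23.8
tcp_pos: [0.5855, 0.2868, 0.1062]
ee_rot: [[-0.987, -0.162, 0.012], [-0.162, 0.987, 0.002], [-0.012, -0.0, -1.0]]
wrist_force: [-0.1, -0.5, -0.2]
gripper_width: 1.001
```

```bash
python3 -c "
from h import *
go(.6398,.1052,.1,120)"
```

```text
t 23.8 tcp [0.5855 0.2868 0.1062] yaw 99.3 w 1.001 j [  40.   30.   -5.    0.  -55. -121.] -> shift [ -2.42 -18.8    0.65] twist -20.7
```

Request:
carry_out(
  steps=[
    [[-0.1, -1, 0], -2],
    [[-0.4, -3.2, 0], -5],
    [[-0.8, -6.2, 0], -9],
    [[-1.2, -9.5, 0], -13],
    [[-1.7, -13, 0], -17],
    [[-2.1, -16, 0], -20],
    [[-2.3, -18, 0], -20.7],
    [[-2.4, -18.7, 0], -20.7],
    [[-2.4, -18.8, 0], -20.7],
    [[-2.4, -18.8, 0], -20.7],
    [[-2.4, -18.8, 0], -20.7],
  ],
)

```text
time_s: 24.9
tcp_pos: [0.6392, 0.1062, 0.1062]
ee_rot: [[-0.865, -0.501, 0.011], [-0.501, 0.865, 0.002], [-0.011, -0.004, -1.0]]
wrist_force: [0.4, -0.1, 0.1]
gripper_width: 1.001
```

```bash
python3 -c "
from h import *
im=r.capture('wrist');k=r.calibration('wrist')
cv2.imwrite('pics/w4.png',im[:,:,::-1])
for d in r.cut_out('wrist','filter_cube')[:1]:
    m=d['pixels']; v,u=np.nonzero(m); print(d['confidence'],m.sum(),u.min(),u.max(),v.min(),v.max())
    b=max((iou(m,k,CUBE,(.6398+a,.1052+c,y),0),np.degrees(y),a,c) for y in np.radians(np.arange(15,46,3)) for a in np.arange(-.004,.005,.002) for c in np.arange(-.004,.005,.002)); print(b)
go(.6398,.1052,.0135,120)"
```

```text
0.67 4270 287 343 214 296
(np.float64(0.938192290651307), np.float64(24.000000000000004), np.float64(0.002), np.float64(-0.002))
t 25.0 tcp [0.6393 0.1062 0.1064] yaw 120.1 w 0.996 j [ 24.  29.  -5.   0. -55. -84.] -> shift [ 0.11 -0.07  9.29] twist 0.1
```

View pics/w4.png

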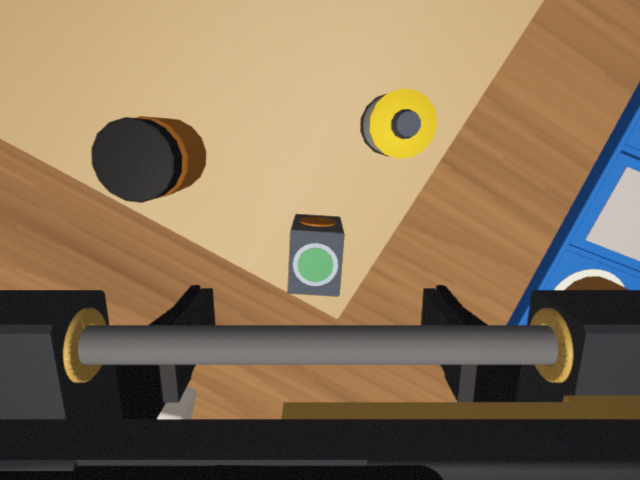

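The cube (top window at 315,265) is centred between the jaws. Its edges are about 3° off, so I'll twist to match and pick it.

Request:
carry_out(
  steps=[
    [[0.1, -0.1, 1], 2],
    [[0.1, -0.1, 3], 3.5],
    [[0.1, -0.1, 5.5], 3.5],
    [[0.1, -0.1, 7.8], 3.5],
    [[0.1, -0.1, 8.9], 3.5],
    [[0.1, -0.1, 9.3], 3.5],
    [[0.1, -0.1, 9.3], 3.5],
    [[0.1, -0.1, 9.3], 3.5],
  ],
)

```text
time_s: 25.8
tcp_pos: [0.6409, 0.1054, 0.0147]
ee_rot: [[-0.894, -0.448, 0.014], [-0.448, 0.894, 0.003], [-0.013, -0.004, -1.0]]
wrist_force: [-0.0, 0.3, -0.3]
gripper_width: 1.003
```

Request:
carry_out(
  steps=[
    [[0, 0, 0], 0],
    [[0, 0, 0], 0],
    [[0, 0, 0], 0],
    [[0, 0, 0], 0],
    [[0, 0, 0], 0],
    [[0, 0, 0], 0],
    [[0, 0, 0], 0],
    [[0, 0, 0], 0],
    [[0, 0, 0], 0],
  ],
  gripper=-1,
)

```text
time_s: 26.7
tcp_pos: [0.6409, 0.1054, 0.0146]
ee_rot: [[-0.894, -0.448, 0.014], [-0.448, 0.894, 0.003], [-0.013, -0.004, -1.0]]
wrist_force: [-0.1, -0.5, 0.2]
gripper_width: 0.34
```

```bash
python3 -c "
from h import *
go(.5206,.2752,.1,99.4)"
```

```text
t 26.7 tcp [0.6409 0.1054 0.0146] yaw 116.6 w 0.34 j [ 24.  36. -10.   0. -44. -87.] -> shift [ 3.04 20.54 -8.66] twist 17.2
```

Request:
carry_out(
  steps=[
    [[0, 0, -0.5], 0],
    [[0, 0, -2], 0],
    [[0, 0, -4.5], 0],
    [[0, 0, -7.5], 0],
    [[0, 0, -9.3], 0],
    [[0.1, 0.8, -9.6], 1],
    [[0.4, 2.5, -9.6], 3],
    [[0.8, 5.3, -9.6], 6],
    [[1.3, 8.8, -9.6], 9],
    [[1.8, 12.3, -9.6], 12],
    [[2.3, 15.6, -9.6], 15],
    [[2.7, 18.3, -9.6], 17.2],
    [[2.9, 19.9, -9.6], 17.2],
    [[3, 20.5, -9], 17.2],
    [[3, 20.5, -8.7], 17.2],
    [[3, 20.5, -8.7], 17.2],
    [[3, 20.5, -8.7], 17.2],
  ],
)

```text
time_s: 28.4
tcp_pos: [0.5216, 0.274, 0.1001]
ee_rot: [[-0.987, -0.162, 0.013], [-0.162, 0.987, 0.002], [-0.013, -0.0, -1.0]]
wrist_force: [0.1, 0.4, -1.0]
gripper_width: 0.341
```

```bash
python3 -c "
from h import *
go(.5206,.2752,.019,99.4)"
```

```text
t 28.4 tcp [0.5216 0.274  0.1001] yaw 99.3 w 0.341 j [  44.   25.  -15.    1.  -50. -125.] -> shift [0.19 0.14 8.11] twist -0.1
```

Request:
carry_out(
  steps=[
    [[0.1, 0.1, 1], 0],
    [[0.2, 0.1, 3], 0],
    [[0.2, 0.1, 5], 0],
    [[0.2, 0.1, 6.5], 0],
    [[0.2, 0.1, 7.3], 0],
    [[0.2, 0.1, 7.7], 0],
    [[0.2, 0.1, 7.9], 0],
    [[0.2, 0.1, 8], 0],
    [[0.2, 0.1, 8.1], 0],
    [[0.2, 0.1, 8.2], 0],
    [[0.2, 0.1, 8.2], 0],
  ],
)

```text
time_s: 29.5
tcp_pos: [0.5209, 0.2751, 0.0186]
ee_rot: [[-0.987, -0.162, 0.014], [-0.162, 0.987, 0.003], [-0.014, 0.0, -1.0]]
wrist_force: [0.2, -0.3, -0.4]
gripper_width: 0.339
```

Request:
carry_out(
  steps=[
    [[0, 0, 0], 0],
    [[0, 0, 0], 0],
    [[0, 0, 0], 0],
    [[0, 0, 0], 0],
    [[0, 0, 0], 0],
    [[0, 0, 0], 0],
    [[0, 0, 0], 0],
    [[0, 0, 0], 0],
    [[0, 0, -1], 0],
    [[0, 0, -3], 0],
    [[0, 0, -6], 0],
    [[0, 0, -8], 0],
    [[0, 0, -8.5], 0],
    [[0, 0, -8.5], 0],
  ],
  gripper=1,
)

```text
time_s: 30.9
tcp_pos: [0.5199, 0.2752, 0.1046]
ee_rot: [[-0.987, -0.162, 0.016], [-0.162, 0.987, 0.004], [-0.016, 0.002, -1.0]]
wrist_force: [0.3, -0.3, 0.1]
gripper_width: 0.998
```

```bash
python3 -c "
from h import *
go(.5525,.1065,.1,99.4)"
```

```text
t 30.9 tcp [0.5199 0.2752 0.1046] yaw 99.3 w 0.998 j [  44.   24.  -15.    1.  -50. -125.] -> shift [ -0.47 -17.18   0.44] twist -0.1
```

Request:
carry_out(
  steps=[
    [[0, -1, 0], 0],
    [[-0.1, -3, 0], 0],
    [[-0.2, -6, 0], 0],
    [[-0.3, -9.5, 0], 0],
    [[-0.4, -13, 0], 0],
    [[-0.5, -15.8, 0], 0],
    [[-0.5, -17, 0], 0],
    [[-0.5, -17.2, 0.5], 0],
    [[-0.5, -17.2, 1.5], 0],
    [[-0.5, -17.2, 3.5], 0],
    [[-0.4, -17.2, 6], 0],
    [[-0.4, -17.2, 8], 0],
    [[-0.3, -17.2, 8.8], 0],
    [[-0.3, -17.2, 9.1], 0],
    [[-0.3, -17.2, 9.1], 0],
    [[-0.3, -17.2, 9.1], 0],
  ],
)

```text
time_s: 32.5
tcp_pos: [0.5528, 0.1069, 0.0142]
ee_rot: [[-0.986, -0.163, 0.017], [-0.163, 0.987, 0.005], [-0.018, 0.002, -1.0]]
wrist_force: [-0.2, 0.3, 0.8]
gripper_width: 1.0
```

Request:
carry_out(
  steps=[
    [[0, 0, 0], 0],
    [[0, 0, 0], 0],
    [[0, 0, 0], 0],
    [[0, 0, 0], 0],
    [[0, 0, 0], 0],
    [[0, 0, 0], 0],
    [[0, 0, 0], 0],
    [[0, 0, 0], 0],
    [[0, 0, 0], 0],
  ],
  gripper=-1,
)

```text
time_s: 33.4
tcp_pos: [0.5528, 0.1069, 0.0142]
ee_rot: [[-0.986, -0.163, 0.017], [-0.163, 0.987, 0.005], [-0.018, 0.002, -1.0]]
wrist_force: [0.3, -0.1, 0.2]
gripper_width: 0.38
```

```bash
python3 -c "
from h import *
go(.4555,.2644,.1,99.4)"
```

```text
t 33.4 tcp [0.5528 0.1069 0.0142] yaw 99.4 w 0.38 j [  28.   29.  -23.    0.  -37. -108.] -> shift [ 6.88 17.14 -8.67] twist -0.0
```

Request:
carry_out(
  steps=[
    [[0, 0, -0.5], 0],
    [[0, 0, -2], 0],
    [[0, 0, -4.5], 0],
    [[0, 0, -7], 0],
    [[0, 0, -8.5], 0],
    [[0.3, 0.7, -8.7], 0],
    [[1, 2.3, -8.7], 0],
    [[2, 5, -8.7], 0],
    [[3.2, 8, -8.7], 0],
    [[4.4, 11, -8.7], 0],
    [[5.5, 13.8, -8.7], 0],
    [[6.4, 16, -8.7], 0],
    [[6.8, 17, -8.7], 0],
    [[6.9, 17.1, -8.7], 0],
    [[6.9, 17.1, -8.7], 0],
    [[6.9, 17.1, -8.7], 0],
  ],
)

```text
time_s: 35.0
tcp_pos: [0.4555, 0.2631, 0.1]
ee_rot: [[-0.987, -0.162, 0.017], [-0.162, 0.987, 0.004], [-0.017, 0.002, -1.0]]
wrist_force: [-0.7, -0.4, -2.2]
gripper_width: 0.378
```

```bash
python3 -c "
from h import *
go(.4555,.2644,.0185,99.4)"
```

```text
t 35.0 tcp [0.4555 0.2631 0.1   ] yaw 99.3 w 0.378 j [  48.   19.  -24.    1.  -46. -129.] -> shift [0.12 0.12 8.15] twist -0.1
```

Request:
carry_out(
  steps=[
    [[0.1, 0.1, 1], 0],
    [[0.1, 0.1, 3], 0],
    [[0.1, 0.1, 5], 0],
    [[0.1, 0.1, 6.5], 0],
    [[0.1, 0.1, 7.3], 0],
    [[0.1, 0.1, 7.7], 0],
    [[0.1, 0.1, 7.9], 0],
    [[0.1, 0.1, 8], 0],
    [[0.1, 0.1, 8.1], 0],
    [[0.1, 0.1, 8.2], 0],
    [[0.1, 0.1, 8.2], 0],
  ],
)

```text
time_s: 36.1
tcp_pos: [0.4558, 0.2644, 0.0182]
ee_rot: [[-0.987, -0.162, 0.017], [-0.162, 0.987, 0.005], [-0.018, 0.002, -1.0]]
wrist_force: [-0.1, 0.1, -2.0]
gripper_width: 0.383
```

Request:
carry_out(
  steps=[
    [[0, 0, 0], 0],
    [[0, 0, 0], 0],
    [[0, 0, 0], 0],
    [[0, 0, 0], 0],
    [[0, 0, 0], 0],
    [[0, 0, 0], 0],
    [[0, 0, 0], 0],
    [[0, 0, 0], 0],
    [[0, 0, -1], 0],
    [[0, 0, -3], 0],
    [[0, 0, -6], 0],
    [[0, 0, -9], 0],
    [[0, 0, -13], 0],
    [[0, 0, -16], 0],
    [[0, 0, -18], 0],
    [[0, 0, -18], 0],
  ],
  gripper=1,
)

```text
time_s: 37.7
tcp_pos: [0.4541, 0.2648, 0.2024]
ee_rot: [[-0.986, -0.162, 0.023], [-0.162, 0.987, 0.01], [-0.025, 0.006, -1.0]]
wrist_force: [0.6, 1.1, 0.1]
gripper_width: 1.001
```

```bash
python3 -c "
from h import *
go(.28,-.4,.22,99.4)
im=r.capture('side');cv2.imwrite('pics/side3.png',im[:,:,::-1])"
```

```text
t 37.7 tcp [0.4541 0.2648 0.2024] yaw 99.3 w 1.001 j [  48.   13.  -16.    1.  -60. -129.] -> shift [ 27.92 -62.75  -2.84] twist -0.1
```

View pics/side3.png

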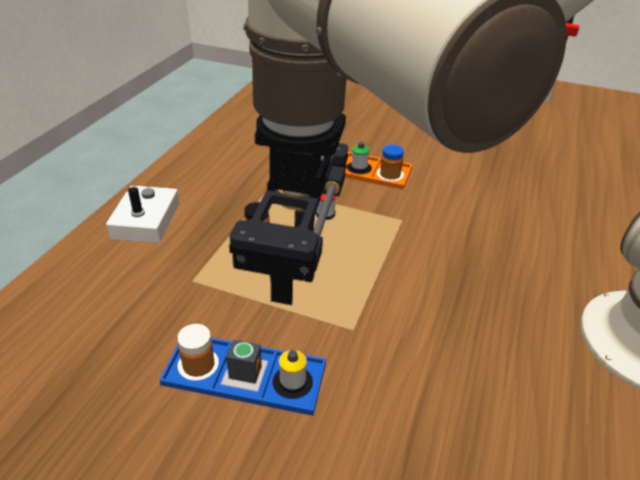

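All five parts stand on their pads in the side view. I'll clear the arm away for a final measurement.

Request:
carry_out(
  steps=[
    [[0.4, -1, 0], 0],
    [[1.6, -3.5, -0.2], 0],
    [[3.2, -7, -0.4], 0],
    [[5, -11, -0.6], 0],
    [[6.8, -15, -0.8], 0],
    [[8.5, -19, -1], 0],
    [[10.3, -23, -1.2], 0],
    [[12, -27, -1.4], 0],
    [[13.8, -31, -1.6], 0],
    [[15.6, -35, -1.8], 0],
    [[17.4, -39, -2], 0],
    [[19.2, -43, -2.2], 0],
    [[21, -47, -2.4], 0],
    [[22.8, -51, -2.6], 0],
    [[24.6, -55, -2.8], 0],
    [[26.2, -58.5, -2.8], 0],
    [[27.4, -61.5, -2.8], 0],
    [[27.9, -62.7, -2.8], 0],
    [[27.9, -62.7, -2.8], 0],
    [[27.9, -62.7, -2.8], 0],
  ],
)

```text
time_s: 39.75
tcp_pos: [0.2781, -0.3992, 0.2186]
ee_rot: [[-0.987, -0.161, 0.018], [-0.161, 0.987, 0.01], [-0.02, 0.007, -1.0]]
wrist_force: [-0.1, 0.8, -0.1]
gripper_width: 0.996
```

```bash
python3 - <<'E'
from h import *
go(.28,-.4,.22,99.4)
G=dict(objective_yellow=(.4555,.2644,.004),filter_cube=(.5206,.2752,.004),jar_white=(.5857,.286,.004),objective_green=(.5376,-.282,.004),jar_blue=(.4716,-.2838,.004),objective_red=(.5473,-.107,0),jar_black=(.635,-.002,0))
for c in('top','side'):
    im=r.capture(c); k=r.calibration(c); cv2.imwrite(f'pics/{c}9.png',im[:,:,::-1])
    for n,g in G.items():
        for f,m in masks(n,[c]).values():
            p=fit(m,k,n,g[:2],g[2],.165); print(c,n,round(f,2),m.sum(),'off target mm',np.round((p-g[:2])*1000,1))
E
```

```text
t 39.75 tcp [ 0.2781 -0.3992  0.2186] yaw 99.3 w 0.996 j [-37.   9. -18.  -1. -63. -43.] -> shift [-0.18 -0.11 -0.14] twist -0.1
top objective_yellow 0.64 455 off target mm [-0.1  1.6]
top filter_cube 0.69 530 off target mm [-0.9 -0. ]
top jar_white 0.98 721 off target mm [-0.5  0.4]
top objective_green 0.72 451 off target mm [ 0.4 -0.6]
top jar_blue 0.8 685 off target mm [-0.8  0.5]
top objective_red 0.92 334 off target mm [-0.1  0.4]
top jar_black 0.69 576 off target mm [ 0.2 -0.1]
side objective_yellow 0.85 1024 off target mm [-0.1 -1. ]
side filter_cube 0.59 1204 off target mm [-1.4  0.2]
side jar_white 0.57 1552 off target mm [-1.5  1.3]
side objective_green 0.57 441 off target mm [0.  0.3]
side objective_red 0.87 511 off target mm [-0.8  1.5]
side jar_black 0.96 945 off target mm [0.4 0.6]
```

View pics/top9.png

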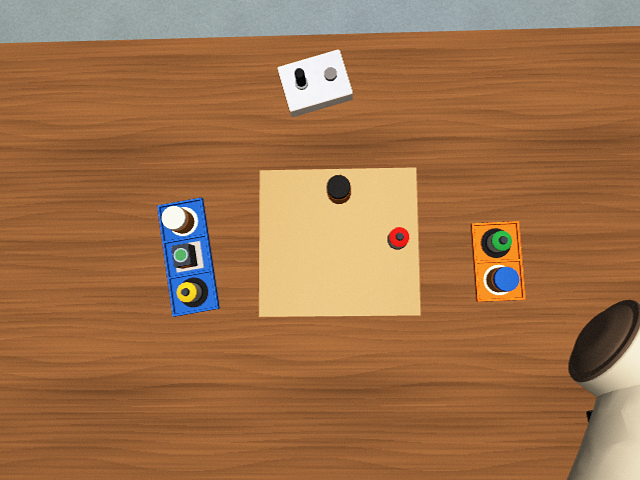

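View pics/side9.png

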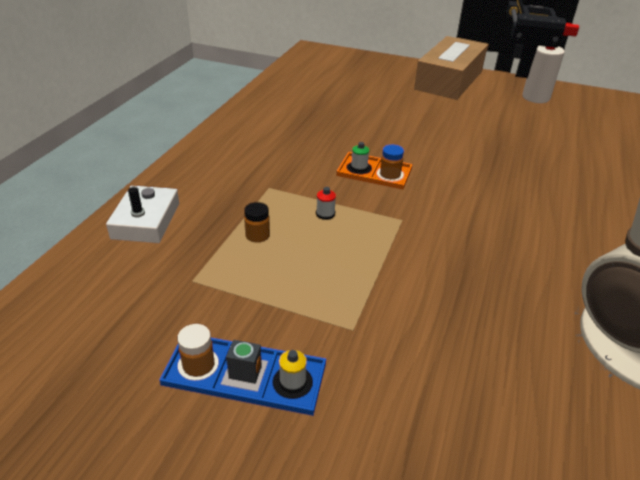

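Both views show the kits complete, upright and within 2 mm of their pad centres. The spares haven't moved and the arm is clear, so I'm handing in.

```bash
python3 -c "
from station import r
print(r.finish_job())"
```

```text
the job is handed in; nothing more can be done
None
```

Both kits are made up and the job is handed in. The last arm move ended at 39.75 s on the robot clock.
- **Blue tray:** yellow-banded objective, filter cube and white-capped jar.
- **Orange tray:** green-banded objective and blue-capped jar.

**Placement:** the last silhouette checks put every part measured within about 2 mm of its pad centre, all upright in both pictures. The red-banded objective and black-capped jar also measured within about 2 mm of where they started.

**Gaps and disagreements:**
- The final side-camera check returned no outline for the blue-capped jar. Its position comes from the top camera alone, about 1 mm off; by eye it also stands on its pad in the side picture.
- An earlier side-camera check, partly blocked by the arm, gave a wrong position for that jar and found no green objective. I ignored it.
- The first cube yaw estimate, 30°, differed from the wrist camera's 24°. I gripped at about 27°, read off the picture.
- The tool drifted to about 1.5° of tilt over the job, which did not visibly tip any part.

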